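# Find and release the latched key of the desk selector

### The job

One of the four identical keys on the selector box on the desk is still latched down. With a fingertip tap each key lightly, from the robot's left to its right, to feel which one sits low; then, with all four tapped and the finger lifted off, press the latched key fully home and let go so that it pops up level with the others, and move away. Never push a standing key in (a light touch may sink it a millimetre or two), do not release the latched key while tapping, and pick up or shift nothing else on the desk.

Things in the scene. Friction and masses are not known exactly. Their poses are not given: they have to be found in the camera images.
- selector: The selector box screwed to the desk: bare aluminium with a black strip under the keys, 90 mm (its x) by 190 mm (its y) by 40 mm high. Origin: centre of its underside, on the desk; z up. Its four keys stand in one row along its y axis, in slots at y = +60, +20, -20 and -60 mm, all at x = 0; its +y end is the robot's left end (it is turned by at most 0.35 rad from square). Its flat top is 40 mm above the desk.
- key_a_top (a point): Centre of the top face of one of the four identical grey keys (axes as the box). The keys' caps are 30 mm (box x) by 26 mm (box y), 40 mm apart centre to centre. A key that is up has its top 52 mm above the desk, 12 mm proud of the box; the latched one 48 mm, 4 mm lower.
- key_b_top (a point): Centre of the top face of one of the four identical grey keys (axes as the box). A standing key starts to move only at about 2.5 N, goes down with 0.25 N per mm to its stop 7.5 mm down (about 4.4 N), and springs back.
- key_c_top (a point): Centre of the top face of one of the four identical grey keys (axes as the box). Any key found latched starts to move down at about 2.6 N; pressed to its stop (3.5 mm below its latched height, about 4.5 N) for 0.2 s it unlatches and rises when let go; pressed less than 2 mm and let go it stays latched.
- key_d_top (a point): Centre of the top face of one of the four identical grey keys (axes as the box). Which slot each key stands in varies: the letters say nothing of their order or of which one is latched.
- pen: Blue pen lying behind the box, 138 mm long, 10 mm thick, origin under its middle, long along its y. Not to be disturbed.
- swab_jar: White jar with a black lid, 42 mm across, 72 mm high, standing at the left end of the box; origin under its centre. Not to be disturbed.
- carton: Small yellow-green carton, 55 x 60 x 45 mm high, at the right end of the box; origin under its centre. Not to be disturbed.
- charger: White plug-in charger, 28 x 45 x 26 mm high, in front of the box (robot's side); origin under its centre. Not to be disturbed.
- mouse: Dark grey computer mouse, 105 x 62 x 33 mm high, to the right; origin under its centre. Not to be disturbed.
- tin: Blue tin, 90 mm across, 85 mm high, far left; origin under its centre. Not to be disturbed.
- toy: Orange toy figure, 76 mm across, 69 mm high, far right; origin under its centre. Not to be disturbed.
Mind the look-alikes: they are no part of the job. There is more than one size of the selector; the job needs the smaller.

How it is judged:
By the outcome, as a careful person would: the job done as asked, in the order asked, and still so for the second after the job is handed in, with the robot touching nothing.
It also fails if it takes over 48 s, if anything falls off the work surface, if the arm or the gripper's body presses on something with over 40 N, if the wrist force passes 120 N, or if a joint passes its speed limit or range.

### The arm

A 7-joint arm with a two-finger parallel gripper is mounted at the origin on the work surface. World frame = base frame: x ahead of the robot, y to its left, z up, the work surface at z = 0. Lengths are in m, angles in rad, forces in N, time in s.
With the tool pointing down it reaches from about 0.425 to 0.875 m from the base axis. Payload 9.9 kg.
Tool frame: the origin (TCP) lies at the very end of the fingers, on their centre line; the grasp point (between the pads) lies 19 mm behind it; z points along the fingers, y is the line along which they close (so a half turn about z gives the same grasp; the last joint's range is limited). The gripper opens to 85 mm and grips with 20 to 120 N. Pads are 22 mm wide; open, the fingers measure 114 mm over their backs; the gripper's body (76 mm by 85 mm) begins 54 mm behind the grasp point. The pads swing forward as they close: fully open they stand 13 mm farther back than shut.
Start: joints at [1.262, 0.576, 0.025, 1.437, -0.015, 1.129, -0.057], TCP at [0.15, -0.658, 0.194] pointing down, gripper open.
Joint ranges: [-2.76, 2.76], [-0.34, 2.15], [-1.52, 1.57], [0.19, 2.46], [-1.09, 4.23], [0.17, 1.99], [-2.82, 2.82]. Speed limits (rad/s): [2.22, 2.22, 3.01, 3.01, 3.14, 3.14, 3.14].

### API

Orientations are given as a rotation vector (axis times angle).
In Python, from rig import ctrl gives the robot as it stands. The module is installed in compiled form; this text tells all that it offers.
- The arm moves only by the tool play_rows, never from a script. Its argument "motion" is a list of rows, each an object with "dp": the shift along the tool's x, y, z in mm, a list of three; "delta_rot": the turn, a rotation vector about the tool's x, y, z in rad, a list of three; "grip": the opening, from 0 (shut) to 1 (fully open). A call has 1 to 10 rows; each row shifts and turns the commanded pose from where the row before left it, along the tool's axes as they then stand; what a row does not reach is not made up. A row lasts 1/10 s, in which the tool goes at most 50 mm and 8.59 degrees, less where a joint would pass 70% of its speed; a pose out of reach is approached as far as the arm can. A call is refused whole if a number of a shift passes 50 or a number of a turn 0.15, either way. A call with a gripper value outside its range is refused whole. The fingers move at their own pace and stop on an object; the grip force is fixed at half the most. Time passes only in rows, so rows that do not move let the fingers close. It gives the time, the measured TCP pose, the force, the opening and the grip force at its end, in the units of the state.
- ctrl.get_state(): the state, without advancing time (a new reading comes with each control period).
- ctrl.get_image(name): name is "scene" or "top" or "wrist"; returns the picture (480x640x3 uint8, red, green, blue); there is no depth.
- ctrl.camera_params(name): a dict with "fx", "fy", "cx", "cy" (pixels), "distortion" ([k1, k2, p1, p2, k3] as OpenCV has them; the pictures are not rectified), "eye" and "rotation" of the camera in the world. Camera axes: x right, y up, looking along -z (the intrinsics and any distortion apply to the point x, -y, -z); pixel columns grow to the right and rows downward; lengths in m; the calibration is good to about 2 mm. A picture is of the moment at which its call begins: read the wrist's pose just before it. camera_params takes no time and is no camera call; for the wrist camera it gives the pose at the moment of the call.
- ctrl.sign_off(): hands the job in; it is judged then, once.
The state is a dict: "time_s": time; "joint_positions": joint angles; "joint_vel": joint speeds; "joint_efforts": joint torques, N m; "position": TCP position; "ee_rot": TCP orientation; "contact_force": force on the tool from outside, world axes, zero at the start; "wrist_torque": the same for the moment, N m; "opening": opening from 0.0 (shut) to 1.0 (fully open); "gripper_force": force on a finger pad.
Only numpy, scipy, OpenCV 4.12 (cv2) and the standard library are available. Lean on these libraries where they do the work, as an engineer would, in place of code of your own. Each camera call takes 0.05 s, during which the arm holds its last target. There are 200 camera calls.

## Working session

There is one attempt and no reset: what is moved stays moved. The work goes in short steps, Python scripts to look and compute and a tool call to move; the robot and the scene stay as the last step left them, time stands still between calls to the robot, and variables do not carry over. Pictures are saved under pics/ and viewed, at most 10 in all, crops included, and the job is handed in when it is done.

Besides the shell and the picture viewer there is one more tool, called by a JSON object that holds its "op" and its "data", one argument or row to a line. play_rows: Moves the arm, as the interface text tells. Its arguments: {"type":"object","properties":{"motion":{"type":"array"}},"required":["motion"]}

```bash
mkdir -p pics; python3 - <<'E'
from rig import ctrl
import cv2
print(ctrl.get_state())
for n in("top","scene"):
    cv2.imwrite(f"pics/{n}0.png",ctrl.get_image(n)[:,:,::-1]); print(ctrl.camera_params(n))
E
```

```text
{'time_s': 0.0, 'joint_positions': array([ 1.26218528,  0.57649652,  0.02486393,  1.43788797, -0.01500461,
        1.12899685, -0.0564936 ]), 'joint_vel': array([ 1.04574581e-03,  1.09973250e-03, -1.07152015e-03,  1.73802029e-03,
        9.54292751e-04, -1.37815336e-03, -5.08678106e-05]), 'joint_efforts': array([ 2.79029655e-04, -7.65743852e+01,  2.25006513e+00, -2.85967255e+01,
        1.53629092e-02,  1.25256358e-02,  3.35397885e-05]), 'position': array([ 0.15035413, -0.65752788,  0.19287414]), 'ee_rot': array([-3.12019135e+00, -3.52246375e-01,  4.21097031e-04]), 'contact_force': array([1.28186872, 0.30953976, 0.22580284]), 'wrist_torque': array([ 0.01746715, -0.01802259, -0.0220402 ]), 'gripper_force': 0.0, 'opening': 1.0032256386104272}
{'fx': 451.0739538467528, 'fy': 451.0739538467528, 'cx': 317.6701918033157, 'cy': 242.17095209729703, 'distortion': array([-0.07758407,  0.        ,  0.        ,  0.        ,  0.        ]), 'eye': array([ 0.4132583 , -0.03872002,  1.0768365 ]), 'rotation': array([ 0.09539645, -0.10835899, -1.55353759])}
{'fx': 519.9450864392783, 'fy': 519.9450864392783, 'cx': 320.1934627649735, 'cy': 231.4426896121616, 'distortion': array([-0.04160805,  0.        ,  0.        ,  0.        ,  0.        ]), 'eye': array([1.30060891, 0.04124529, 0.82733291]), 'rotation': array([0.614869  , 0.65270841, 1.57970704])}
```

View pics/top0.png

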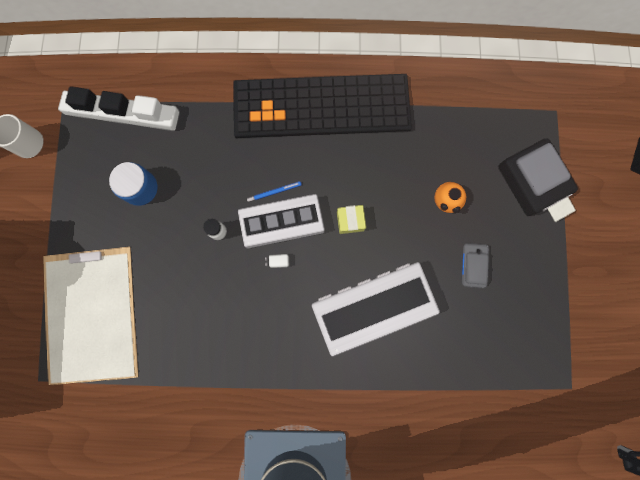

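View pics/scene0.png

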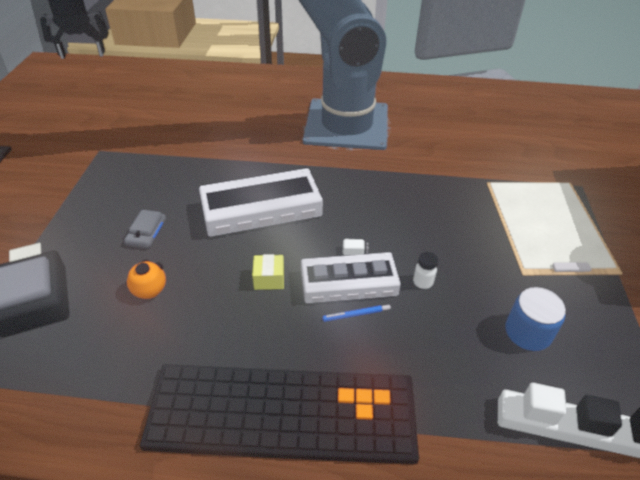

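The selector with four keys is in the top view at about (255,224), (272,220), (289,217) and (306,213). The larger look-alike is at (375,308). I'll enlarge both views of the box to get precise points.

```bash
python3 - <<'E'
import cv2,numpy as np
a=cv2.imread("pics/top0.png")[180:260,225:335]; b=cv2.imread("pics/scene0.png")[235:315,295:405]
cv2.imwrite("pics/crop.png",np.hstack([cv2.resize(i,(400,291),interpolation=cv2.INTER_CUBIC) for i in(a,b)]))
E
cat > h.py <<'E'
import cv2,numpy as np
from scipy.spatial.transform import Rotation as R
def ray(p,px):
    K=np.array([[p['fx'],0,p['cx']],[0,p['fy'],p['cy']],[0,0,1]])
    u=cv2.undistortPoints(np.array(px,float).reshape(-1,1,2),K,p['distortion'])[:,0]
    d=np.c_[u[:,0],-u[:,1],-np.ones(len(u))]
    return np.array(p['eye']),R.from_rotvec(p['rotation']).apply(d)
def onz(p,px,z):
    e,d=ray(p,px); return e+d*((z-e[2])/d[:,2])[:,None]
E
```

```text
(no output)
```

View pics/crop.png

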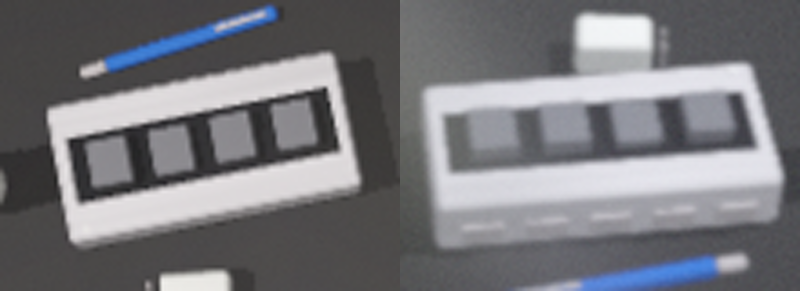

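The crop shows the key tops at (109,162), (171,150), (232,136), (295,124) in the left half (top view). The box-top corners are at (48,108), (333,54), (358,184), (74,238). The right half is the scene view.

```bash
python3 - <<'E'
from h import *
from rig import ctrl
s=110/400
def f(n,pts,o,z): return onz(ctrl.camera_params(n),np.array(pts)*s+o-0.5+0.5*s,z)
kt=f("top",[(109,162),(171,150),(232,136),(295,124)],(225,180),.052)
ks=f("scene",[(308,112),(237,119),(165,125),(93,128)],(295,235),.052)
ct=f("top",[(48,108),(333,54),(358,184),(74,238)],(225,180),.04)
cs=f("scene",[(24,88),(352,64),(380,180),(33,208)],(295,235),.04)
for a in(kt,ks,ct,cs):
    print(a.round(4).tolist(),a.mean(0).round(4))
v=kt[0]-kt[-1];print(np.degrees(np.arctan2(-v[0],v[1])),np.linalg.norm(v))
v=ks[0]-ks[-1];print(np.degrees(np.arctan2(-v[0],v[1])),np.linalg.norm(v))
for c in(ct,): 
    v=c[0]-c[1]+c[3]-c[2];print(np.degrees(np.arctan2(-v[0],v[1])),np.linalg.norm(v)/2)
    print(R.from_rotvec(ctrl.get_state()['ee_rot']).as_matrix().round(3))
E
```

```text
[[0.5868, 0.0996, 0.052], [0.5951, 0.0605, 0.052], [0.6048, 0.0221, 0.052], [0.6131, -0.0178, 0.052]] [0.6    0.0411 0.052 ]
[[0.5893, 0.1024, 0.052], [0.599, 0.0635, 0.052], [0.608, 0.0244, 0.052], [0.6148, -0.0146, 0.052]] [0.6028 0.0439 0.052 ]
[[0.6236, 0.1418, 0.04], [0.6619, -0.0413, 0.04], [0.5771, -0.0585, 0.04], [0.5394, 0.122, 0.04]] [0.6005 0.041  0.04  ]
[[0.5787, -0.0573, 0.04], [0.538, 0.1279, 0.04], [0.6237, 0.1433, 0.04], [0.6646, -0.0415, 0.04]] [0.6012 0.0431 0.04  ]
12.619514262733095 0.12033154350026229
12.301142728289872 0.11970757290622402
11.803469271608256 0.18575929653295997
[[ 0.975  0.223 -0.   ]
 [ 0.223 -0.975  0.001]
 [-0.    -0.001 -1.   ]]
```

{"op": "play_rows", "data": {
  "motion": [
    {"dp": [20, -10, 0], "delta_rot": [0, 0, 0], "grip": 0},
    {"dp": [40, -20, 0], "delta_rot": [0, 0, 0], "grip": 0},
    {"dp": [40, -20, 0], "delta_rot": [0, 0, 0], "grip": 0},
    {"dp": [40, -20, 0], "delta_rot": [0, 0, 0], "grip": 0},
    {"dp": [40, -20, 0], "delta_rot": [0, 0, 0], "grip": 0},
    {"dp": [40, -20, 0], "delta_rot": [0, 0, 0], "grip": 0},
    {"dp": [40, -20, 0], "delta_rot": [0, 0, 0], "grip": 0},
    {"dp": [40, -25, 0], "delta_rot": [0, 0, 0], "grip": 0},
    {"dp": [40, -25, 0], "delta_rot": [0, 0, 0], "grip": 0},
    {"dp": [30, -35, 0], "delta_rot": [0, 0, 0], "grip": 0}
  ]
}}

```text
time_s: 1.1
position: [0.4653, -0.3645, 0.1932]
ee_rot: [-3.122, -0.353, -0.001]
contact_force: [0.7, -0.2, 0.5]
opening: -0.0
gripper_force: 0.0
```

{"op": "play_rows", "data": {
  "motion": [
    {"dp": [25, -40, 0], "delta_rot": [0, 0, 0], "grip": 0},
    {"dp": [20, -42, 0], "delta_rot": [0, 0, 0], "grip": 0},
    {"dp": [20, -42, 0], "delta_rot": [0, 0, 0], "grip": 0},
    {"dp": [20, -42, 0], "delta_rot": [0, 0, 0], "grip": 0},
    {"dp": [20, -42, 0], "delta_rot": [0, 0, 0], "grip": 0},
    {"dp": [20, -42, 0], "delta_rot": [0, 0, 0], "grip": 0},
    {"dp": [20, -42, 0], "delta_rot": [0, 0, 0], "grip": 0},
    {"dp": [20, -40, 0], "delta_rot": [0, 0, 0], "grip": 0},
    {"dp": [10, -20, 0], "delta_rot": [0, 0, 0], "grip": 0},
    {"dp": [0, 0, 0], "delta_rot": [0, 0, 0], "grip": 0}
  ]
}}

```text
time_s: 2.1
position: [0.5557, 0.0211, 0.1933]
ee_rot: [-3.119, -0.362, 0.0]
contact_force: [-0.1, -1.0, 0.3]
opening: 0.001
gripper_force: 0.0
```

```bash
cat > to.py <<'E'
from h import *
from rig import ctrl
import sys
s=ctrl.get_state();M=R.from_rotvec(s['ee_rot'])
c=np.array([.601,.042,0]);by=np.array([-.213,.977,0])
print(s['time_s'],s['position'].round(4),s['contact_force'].round(2),'yaw',np.degrees(np.arctan2(*M.as_matrix()[[1,0],0])).round(2), 'tilt',M.as_matrix()[:,2].round(4))
for k in(60,20,-20,-60):
    print(k,(M.inv().apply(c+by*k/1000+[0,0,.060]-s['position'])*1000).round(1))
E
python3 to.py
```

```text
2.1 [0.5557 0.0211 0.1933] [-0.07 -1.    0.28] yaw 13.25 tilt [-3.e-04  2.e-03 -1.e+00]
60 [ 49.9 -69.7 133.5]
20 [ 49.2 -29.7 133.4]
-20 [ 48.6  10.3 133.3]
-60 [ 47.9  50.3 133.2]
```

```bash
python3 - <<'E'
from rig import ctrl
import cv2,pickle
p=ctrl.camera_params("wrist"); cv2.imwrite("pics/w1.png",ctrl.get_image("wrist")[:,:,::-1]); pickle.dump(p,open("w1.pkl","wb"));print(p)
E
```

```text
{'fx': 362.15710344092673, 'fy': 362.15710344092673, 'cx': 310.7011825493219, 'cy': 241.31698789213385, 'distortion': array([-0.03305337,  0.        ,  0.        ,  0.        ,  0.        ]), 'eye': array([0.62875695, 0.03656071, 0.3733951 ]), 'rotation': array([-0.25013311,  0.20111569, -1.32978878])}
```

View pics/w1.png

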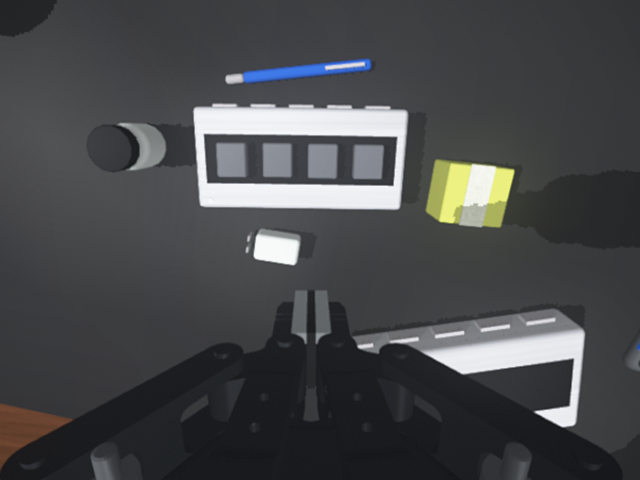

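The wrist view shows the key tops at (232,160), (277,160), (322,161) and (368,161), with the shut fingers ahead of the box.

```bash
python3 - <<'E'
from h import *
import pickle
p=pickle.load(open("w1.pkl","rb"))
k=onz(p,[(232,160),(277,160),(322,161),(368,161)],.052);c=onz(p,[(195,108),(407,110),(401,209),(201,206)],.04)
for a in(k,c):print(a.round(4).tolist(),a.mean(0).round(4))
v=k[0]-k[3];print(np.degrees(np.arctan2(-v[0],v[1])),np.linalg.norm(v))
E
```

```text
[[0.5891, 0.0984, 0.052], [0.598, 0.0602, 0.052], [0.6061, 0.0218, 0.052], [0.6153, -0.0172, 0.052]] [0.6021 0.0408 0.052 ]
[[0.6244, 0.1399, 0.04], [0.6648, -0.0405, 0.04], [0.5793, -0.0614, 0.04], [0.5392, 0.122, 0.04]] [0.6019 0.04   0.04  ]
12.757930360035589 0.11848927620267367
```

{"op": "play_rows", "data": {
  "motion": [
    {"dp": [17, -23, 0], "delta_rot": [0, 0, 0], "grip": 0},
    {"dp": [17, -23, 10], "delta_rot": [0, 0, 0], "grip": 0},
    {"dp": [17, -23, 20], "delta_rot": [0, 0, 0], "grip": 0},
    {"dp": [0, 0, 30], "delta_rot": [0, 0, 0], "grip": 0},
    {"dp": [0, 0, 30], "delta_rot": [0, 0, 0], "grip": 0},
    {"dp": [0, 0, 25], "delta_rot": [0, 0, 0], "grip": 0},
    {"dp": [0, 0, 14], "delta_rot": [0, 0, 0], "grip": 0},
    {"dp": [0, 0, 0], "delta_rot": [0, 0, 0], "grip": 0},
    {"dp": [0, 0, 0], "delta_rot": [0, 0, 0], "grip": 0}
  ]
}}

```text
time_s: 3.05
position: [0.5898, 0.0936, 0.0649]
ee_rot: [3.121, 0.35, -0.001]
contact_force: [-0.3, 0.1, 0.2]
opening: 0.004
gripper_force: 0.0
```

```bash
python3 to.py
```

```text
3.05 [0.5898 0.0936 0.0649] [-0.26  0.12  0.24] yaw 12.8 tilt [-3.e-04 -6.e-04 -1.e+00]
60 [ 0.  -7.2  4.9]
20 [-0.3 32.8  4.9]
-20 [-0.7 72.8  5. ]
-60 [ -1.  112.8   5. ]
```

{"op": "play_rows", "data": {
  "motion": [
    {"dp": [0, -6, 0], "delta_rot": [0, 0, 0], "grip": 0},
    {"dp": [0, 0, 6], "delta_rot": [0, 0, 0], "grip": 0},
    {"dp": [0, 0, 4], "delta_rot": [0, 0, 0], "grip": 0},
    {"dp": [0, 0, 0], "delta_rot": [0, 0, 0], "grip": 0},
    {"dp": [0, 0, 0], "delta_rot": [0, 0, 0], "grip": 0}
  ]
}}

```text
time_s: 3.55
position: [0.5883, 0.1006, 0.0547]
ee_rot: [3.122, 0.352, -0.0]
contact_force: [-0.8, -0.7, 0.7]
opening: 0.001
gripper_force: 0.0
```

{"op": "play_rows", "data": {
  "motion": [
    {"dp": [0, 0, 1], "delta_rot": [0, 0, 0], "grip": 0},
    {"dp": [0, 0, 0], "delta_rot": [0, 0, 0], "grip": 0}
  ]
}}

```text
time_s: 3.75
position: [0.5884, 0.1006, 0.0537]
ee_rot: [-3.122, -0.352, -0.0]
contact_force: [-0.2, 0.1, -0.0]
opening: -0.003
gripper_force: 0.0
```

{"op": "play_rows", "data": {
  "motion": [
    {"dp": [0, 0, 1], "delta_rot": [0, 0, 0], "grip": 0},
    {"dp": [0, 0, 0], "delta_rot": [0, 0, 0], "grip": 0}
  ]
}}

```text
time_s: 3.95
position: [0.5883, 0.1007, 0.0526]
ee_rot: [-3.122, -0.352, 0.0]
contact_force: [-0.8, 0.5, -0.2]
opening: -0.001
gripper_force: 0.0
```

{"op": "play_rows", "data": {
  "motion": [
    {"dp": [0, 0, 0.7], "delta_rot": [0, 0, 0], "grip": 0},
    {"dp": [0, 0, 0], "delta_rot": [0, 0, 0], "grip": 0}
  ]
}}

```text
time_s: 4.15
position: [0.5883, 0.1007, 0.0519]
ee_rot: [-3.122, -0.352, 0.0]
contact_force: [0.3, 0.1, -1.5]
opening: 0.005
gripper_force: 0.0
```

{"op": "play_rows", "data": {
  "motion": [
    {"dp": [0, 0, 0.5], "delta_rot": [0, 0, 0], "grip": 0},
    {"dp": [0, 0, 0], "delta_rot": [0, 0, 0], "grip": 0}
  ]
}}

```text
time_s: 4.35
position: [0.5883, 0.1007, 0.0514]
ee_rot: [-3.122, -0.352, 0.0]
contact_force: [-0.7, 0.3, -0.8]
opening: 0.002
gripper_force: 0.0
```

{"op": "play_rows", "data": {
  "motion": [
    {"dp": [0, 0, 0.5], "delta_rot": [0, 0, 0], "grip": 0},
    {"dp": [0, 0, 0], "delta_rot": [0, 0, 0], "grip": 0}
  ]
}}

```text
time_s: 4.55
position: [0.5883, 0.1007, 0.0509]
ee_rot: [-3.122, -0.352, 0.0]
contact_force: [0.2, 0.2, 0.3]
opening: 0.002
gripper_force: 0.0
```

{"op": "play_rows", "data": {
  "motion": [
    {"dp": [0, 0, 0], "delta_rot": [0, 0, 0], "grip": 0}
  ]
}}

```text
time_s: 4.65
position: [0.5883, 0.1007, 0.051]
ee_rot: [-3.122, -0.352, 0.0]
contact_force: [0.4, 0.1, 0.2]
opening: 0.002
gripper_force: 0.0
```

{"op": "play_rows", "data": {
  "motion": [
    {"dp": [0, 0, 0.7], "delta_rot": [0, 0, 0], "grip": 0},
    {"dp": [0, 0, 0], "delta_rot": [0, 0, 0], "grip": 0}
  ]
}}

```text
time_s: 4.85
position: [0.5883, 0.1007, 0.0502]
ee_rot: [-3.122, -0.352, 0.0]
contact_force: [-0.3, 0.0, -0.1]
opening: -0.0
gripper_force: 0.0
```

{"op": "play_rows", "data": {
  "motion": [
    {"dp": [0, 0, 0.7], "delta_rot": [0, 0, 0], "grip": 0},
    {"dp": [0, 0, 0], "delta_rot": [0, 0, 0], "grip": 0}
  ]
}}

```text
time_s: 5.05
position: [0.5883, 0.1007, 0.0495]
ee_rot: [-3.122, -0.352, 0.0]
contact_force: [0.9, -0.1, 1.1]
opening: -0.003
gripper_force: 0.0
```

{"op": "play_rows", "data": {
  "motion": [
    {"dp": [0, 0, 0.7], "delta_rot": [0, 0, 0], "grip": 0},
    {"dp": [0, 0, 0], "delta_rot": [0, 0, 0], "grip": 0}
  ]
}}

```text
time_s: 5.25
position: [0.5883, 0.1007, 0.0488]
ee_rot: [-3.122, -0.352, 0.0]
contact_force: [0.0, 0.4, 0.5]
opening: -0.001
gripper_force: 0.0
```

{"op": "play_rows", "data": {
  "motion": [
    {"dp": [0, 0, 0.5], "delta_rot": [0, 0, 0], "grip": 0},
    {"dp": [0, 0, 0], "delta_rot": [0, 0, 0], "grip": 0}
  ]
}}

```text
time_s: 5.45
position: [0.5883, 0.1007, 0.0483]
ee_rot: [3.122, 0.352, -0.0]
contact_force: [0.1, 0.5, 0.1]
opening: -0.004
gripper_force: 0.0
```

{"op": "play_rows", "data": {
  "motion": [
    {"dp": [0, 0, 0.4], "delta_rot": [0, 0, 0], "grip": 0},
    {"dp": [0, 0, 0], "delta_rot": [0, 0, 0], "grip": 0}
  ]
}}

```text
time_s: 5.65
position: [0.5884, 0.1007, 0.048]
ee_rot: [-3.122, -0.352, -0.0]
contact_force: [-0.2, 0.5, -0.3]
opening: 0.001
gripper_force: 0.0
```

{"op": "play_rows", "data": {
  "motion": [
    {"dp": [0, 0, 0.5], "delta_rot": [0, 0, 0], "grip": 0},
    {"dp": [0, 0, 0], "delta_rot": [0, 0, 0], "grip": 0}
  ]
}}

```text
time_s: 5.85
position: [0.5883, 0.1007, 0.0474]
ee_rot: [3.122, 0.352, -0.0]
contact_force: [0.7, -0.5, -0.5]
opening: -0.002
gripper_force: 0.0
```

{"op": "play_rows", "data": {
  "motion": [
    {"dp": [0, 0, 0], "delta_rot": [0, 0, 0], "grip": 0}
  ]
}}

```text
time_s: 5.95
position: [0.5883, 0.1007, 0.0475]
ee_rot: [3.122, 0.352, -0.0]
contact_force: [-0.8, 0.7, -0.2]
opening: 0.001
gripper_force: 0.0
```

```bash
python3 - <<'E'
from rig import ctrl
import cv2,numpy as np
w=ctrl.get_image("wrist")[100:340,160:480,::-1]; s=ctrl.get_image("scene")[205:325,300:460,::-1]
cv2.imwrite("pics/c2.png",np.hstack([cv2.resize(i,(400,300),interpolation=cv2.INTER_CUBIC) for i in(w,s)]))
print(ctrl.get_state()['contact_force'])
E
```

```text
[ 0.10540215 -0.04868524 -0.78615171]
```

View pics/c2.png

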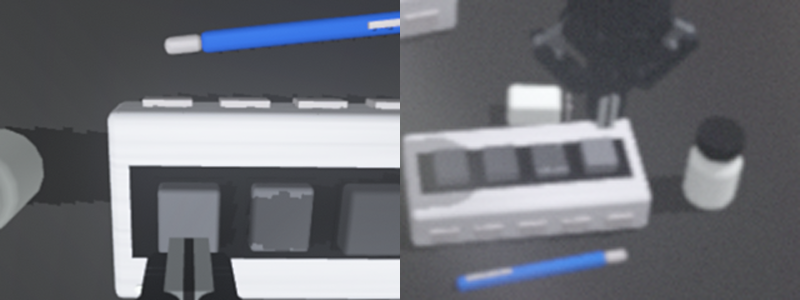

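In the wrist view the shut fingertips end at about (188,238) in the left crop, near the robot-side edge of the first key. In the scene view the tip is at about (607,125), behind the key. I'll compare this with where the TCP projects.

```bash
python3 - <<'E'
from h import *
from rig import ctrl
s=ctrl.get_state();t=s['position'];print(t)
def proj(p,X):
    q=R.from_rotvec(p['rotation']).inv().apply(X-p['eye'])*[1,-1,-1]
    K=np.array([[p['fx'],0,p['cx']],[0,p['fy'],p['cy']],[0,0,1]])
    return cv2.projectPoints(q.reshape(1,1,3),np.zeros(3),np.zeros(3),K,p['distortion'])[0].ravel()
w=ctrl.camera_params("wrist");sc=ctrl.camera_params("scene")
for h in(0,.005,.01,.015,.02): 
    X=t+[0,0,h];print(h,((proj(w,X)-[160,100])*1.25).round(1),((proj(sc,X)-[300,205])*2.5+[400,0]).round(1))
for z in(.04,.048,.06,.07): print(z,onz(w,[(160+188/1.25,100+238/1.25)],z).round(4),onz(sc,[(300+207/2.5,205+125/2.5)],z).round(4))
print('keyL',onz(w,[(160+188/1.25,100+222/1.25)],.048).round(4), onz(w,[(160+188/1.25,100+192/1.25),(160+188/1.25,100+250/1.25)],.048).round(4))
E
```

```text
[0.58833756 0.10067113 0.04749038]
0 [185.6 220.1] [595.7 153.8]
0.005 [185.6 224.7] [596.3 149.6]
0.01 [185.5 229.6] [596.9 145.4]
0.015 [185.4 234.7] [597.5 141.2]
0.02 [185.3 240. ] [598.1 137. ]
0.04 [[0.577  0.0971 0.04  ]] [[0.5481 0.1099 0.04  ]]
0.048 [[0.5806 0.0979 0.048 ]] [[0.5557 0.1092 0.048 ]]
0.06 [[0.586  0.0991 0.06  ]] [[0.5672 0.1082 0.06  ]]
0.07 [[0.5905 0.1001 0.07  ]] [[0.5768 0.1073 0.07  ]]
keyL [[0.5879 0.0995 0.048 ]] [[0.6012 0.1025 0.048 ]
 [0.575  0.0966 0.048 ]]
```

```bash
python3 - <<'E'
from rig import ctrl
import cv2,numpy as np
w=cv2.cvtColor(ctrl.get_image("wrist"),cv2.COLOR_RGB2BGR)[240:330,250:370]; s=cv2.cvtColor(ctrl.get_image("scene"),cv2.COLOR_RGB2BGR)[215:290,340:440]
cv2.imwrite("pics/c3.png",np.hstack([cv2.convertScaleAbs(cv2.resize(i,(400,300),interpolation=cv2.INTER_CUBIC),alpha=1.5,beta=20) for i in(w,s)]))
E
```

```text
(no output)
```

View pics/c3.png

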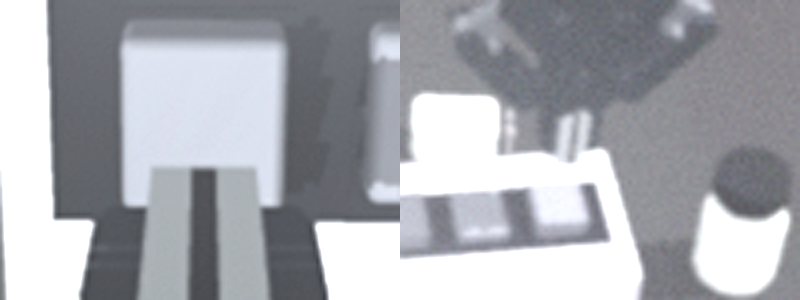

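The fingertips are clearly well above the key: the key's whole face is visible in the scene view, with the tip at scene px (383,255). Triangulating from both views puts the real tip about 40 mm above the reported TCP, which fits with feeling no force. I'll drop partway and look again.

{"op": "play_rows", "data": {
  "motion": [
    {"dp": [0, 0, 6], "delta_rot": [0, 0, 0], "grip": 0},
    {"dp": [0, 0, 6], "delta_rot": [0, 0, 0], "grip": 0},
    {"dp": [0, 0, 4], "delta_rot": [0, 0, 0], "grip": 0},
    {"dp": [0, 0, 0], "delta_rot": [0, 0, 0], "grip": 0},
    {"dp": [0, 0, 0], "delta_rot": [0, 0, 0], "grip": 0}
  ]
}}

```text
time_s: 6.65
position: [0.5883, 0.1007, 0.0313]
ee_rot: [3.122, 0.352, -0.001]
contact_force: [0.2, -0.4, 0.1]
opening: -0.002
gripper_force: 0.0
```

```bash
python3 - <<'E'
from rig import ctrl
import cv2,numpy as np
print(ctrl.get_state()['position'],ctrl.get_state()['contact_force'],ctrl.get_state()['joint_positions'].round(3))
w=cv2.cvtColor(ctrl.get_image("top"),cv2.COLOR_RGB2BGR)[165:255,195:315]; s=cv2.cvtColor(ctrl.get_image("scene"),cv2.COLOR_RGB2BGR)[215:290,340:440]
cv2.imwrite("pics/c4.png",np.hstack([cv2.convertScaleAbs(cv2.resize(i,(400,300),interpolation=cv2.INTER_CUBIC),alpha=1.2,beta=20) for i in(w,s)]))
E
```

```text
[0.58826396 0.10065866 0.03129214] [ 0.20460854 -0.35643207  0.1152441 ] [-0.187  0.643 -0.096  1.826  0.092  0.677 -1.681]
```

View pics/c4.png

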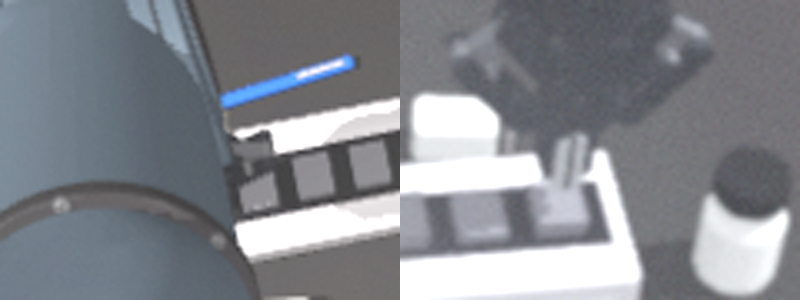

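```bash
python3 - <<'E'
from h import *
from rig import ctrl
sc=ctrl.camera_params("scene")
K=np.array([[sc['fx'],0,sc['cx']],[0,sc['fy'],sc['cy']],[0,0,1]])
for X in [(.599,.1031,z) for z in(.048,.052,.062,.072,.082)]+[(.5885,.1006,.052),(.5885,.1006,.048)]:
    q=R.from_rotvec(sc['rotation']).inv().apply(np.array(X)-sc['eye'])*[1,-1,-1]
    u=cv2.projectPoints(q.reshape(1,1,3),np.zeros(3),np.zeros(3),K,sc['distortion'])[0].ravel()
    print(X,((u-[340,215])*4+[400,0]).round(1))
E
```

```text
(0.599, 0.1031, 0.048) [557.7 221.5]
(0.599, 0.1031, 0.052) [558.4 216.2]
(0.599, 0.1031, 0.062) [560.4 202.8]
(0.599, 0.1031, 0.072) [562.4 189.2]
(0.599, 0.1031, 0.082) [564.4 175.4]
(0.5885, 0.1006, 0.052) [553.9 200.3]
(0.5885, 0.1006, 0.048) [553.1 205.6]
```

The tip is now at crop (567,188), which puts it at z of about 0.073, so contact is roughly 20 mm further down.

{"op": "play_rows", "data": {
  "motion": [
    {"dp": [0, 0, 5], "delta_rot": [0, 0, 0], "grip": 0},
    {"dp": [0, 0, 5], "delta_rot": [0, 0, 0], "grip": 0},
    {"dp": [0, 0, 3], "delta_rot": [0, 0, 0], "grip": 0},
    {"dp": [0, 0, 0], "delta_rot": [0, 0, 0], "grip": 0}
  ]
}}

```text
time_s: 7.15
position: [0.5879, 0.1006, 0.0178]
ee_rot: [3.122, 0.352, -0.002]
contact_force: [-0.1, -0.1, -0.1]
opening: -0.001
gripper_force: 0.0
```

{"op": "play_rows", "data": {
  "motion": [
    {"dp": [0, 0, 1], "delta_rot": [0, 0, 0], "grip": 0},
    {"dp": [0, 0, 0], "delta_rot": [0, 0, 0], "grip": 0}
  ]
}}

```text
time_s: 7.35
position: [0.5884, 0.1007, 0.0174]
ee_rot: [-3.122, -0.352, -0.0]
contact_force: [-0.4, -0.1, 0.5]
opening: 0.001
gripper_force: 0.0
```

{"op": "play_rows", "data": {
  "motion": [
    {"dp": [0, 0, 1], "delta_rot": [0, 0, 0], "grip": 0},
    {"dp": [0, 0, 0], "delta_rot": [0, 0, 0], "grip": 0}
  ]
}}

```text
time_s: 7.55
position: [0.5884, 0.1007, 0.0165]
ee_rot: [-3.122, -0.352, -0.0]
contact_force: [0.3, -0.1, -1.0]
opening: -0.0
gripper_force: 0.0
```

{"op": "play_rows", "data": {
  "motion": [
    {"dp": [0, 0, 1], "delta_rot": [0, 0, 0], "grip": 0},
    {"dp": [0, 0, 0], "delta_rot": [0, 0, 0], "grip": 0}
  ]
}}

```text
time_s: 7.75
position: [0.5884, 0.1007, 0.0155]
ee_rot: [-3.122, -0.352, -0.0]
contact_force: [-0.6, 0.7, 0.2]
opening: -0.001
gripper_force: 0.0
```

{"op": "play_rows", "data": {
  "motion": [
    {"dp": [0, 0, 1], "delta_rot": [0, 0, 0], "grip": 0},
    {"dp": [0, 0, 0], "delta_rot": [0, 0, 0], "grip": 0}
  ]
}}

```text
time_s: 7.95
position: [0.5884, 0.1007, 0.0145]
ee_rot: [-3.122, -0.352, -0.0]
contact_force: [-0.7, -0.6, 2.3]
opening: -0.001
gripper_force: 1.1
```

{"op": "play_rows", "data": {
  "motion": [
    {"dp": [0, 0, 0.8], "delta_rot": [0, 0, 0], "grip": 0},
    {"dp": [0, 0, 0], "delta_rot": [0, 0, 0], "grip": 0}
  ]
}}

```text
time_s: 8.15
position: [0.5885, 0.1007, 0.0138]
ee_rot: [-3.122, -0.352, -0.0]
contact_force: [0.4, 0.0, 3.0]
opening: -0.005
gripper_force: 1.2
```

Contact on key 1 is at TCP z of about 0.015, and the finger-pad force reads 1.1 as well. Lift and go to key 2.

{"op": "play_rows", "data": {
  "motion": [
    {"dp": [0, 0, -6], "delta_rot": [0, 0, 0], "grip": 0},
    {"dp": [0, 0, -6], "delta_rot": [0, 0, 0], "grip": 0},
    {"dp": [0, 20, 0], "delta_rot": [0, 0, 0], "grip": 0},
    {"dp": [0, 20, 0], "delta_rot": [0, 0, 0], "grip": 0},
    {"dp": [0, 0, 0], "delta_rot": [0, 0, 0], "grip": 0},
    {"dp": [0, 0, 5], "delta_rot": [0, 0, 0], "grip": 0},
    {"dp": [0, 0, 4], "delta_rot": [0, 0, 0], "grip": 0},
    {"dp": [0, 0, 0], "delta_rot": [0, 0, 0], "grip": 0},
    {"dp": [0, 0, 0], "delta_rot": [0, 0, 0], "grip": 0}
  ]
}}

```text
time_s: 9.05
position: [0.5969, 0.0625, 0.0164]
ee_rot: [-3.121, -0.354, 0.001]
contact_force: [1.4, 0.7, -0.5]
opening: -0.002
gripper_force: 0.0
```

{"op": "play_rows", "data": {
  "motion": [
    {"dp": [0, 0, 1], "delta_rot": [0, 0, 0], "grip": 0},
    {"dp": [0, 0, 0], "delta_rot": [0, 0, 0], "grip": 0}
  ]
}}

```text
time_s: 9.25
position: [0.5973, 0.0619, 0.0157]
ee_rot: [-3.122, -0.353, 0.0]
contact_force: [0.5, -0.2, 0.5]
opening: -0.003
gripper_force: 0.0
```

{"op": "play_rows", "data": {
  "motion": [
    {"dp": [0, 0, 1], "delta_rot": [0, 0, 0], "grip": 0},
    {"dp": [0, 0, 0], "delta_rot": [0, 0, 0], "grip": 0}
  ]
}}

```text
time_s: 9.45
position: [0.5972, 0.0617, 0.0146]
ee_rot: [-3.122, -0.352, 0.0]
contact_force: [-1.1, -0.0, -0.2]
opening: 0.006
gripper_force: 0.0
```

{"op": "play_rows", "data": {
  "motion": [
    {"dp": [0, 0, 0.7], "delta_rot": [0, 0, 0], "grip": 0},
    {"dp": [0, 0, 0], "delta_rot": [0, 0, 0], "grip": 0}
  ]
}}

```text
time_s: 9.65
position: [0.5972, 0.0617, 0.0139]
ee_rot: [-3.122, -0.352, 0.0]
contact_force: [-0.1, 0.8, 0.5]
opening: -0.004
gripper_force: 0.0
```

{"op": "play_rows", "data": {
  "motion": [
    {"dp": [0, 0, 0.7], "delta_rot": [0, 0, 0], "grip": 0},
    {"dp": [0, 0, 0], "delta_rot": [0, 0, 0], "grip": 0}
  ]
}}

```text
time_s: 9.85
position: [0.5972, 0.0617, 0.0132]
ee_rot: [-3.122, -0.352, 0.0]
contact_force: [-0.1, 0.4, 0.4]
opening: -0.001
gripper_force: 0.0
```

{"op": "play_rows", "data": {
  "motion": [
    {"dp": [0, 0, 1], "delta_rot": [0, 0, 0], "grip": 0},
    {"dp": [0, 0, 0], "delta_rot": [0, 0, 0], "grip": 0}
  ]
}}

```text
time_s: 10.05
position: [0.5972, 0.0617, 0.0122]
ee_rot: [-3.122, -0.352, 0.0]
contact_force: [0.6, 0.0, 0.9]
opening: -0.002
gripper_force: 0.0
```

{"op": "play_rows", "data": {
  "motion": [
    {"dp": [0, 0, 0.7], "delta_rot": [0, 0, 0], "grip": 0},
    {"dp": [0, 0, 0], "delta_rot": [0, 0, 0], "grip": 0}
  ]
}}

```text
time_s: 10.25
position: [0.5973, 0.0617, 0.0115]
ee_rot: [-3.122, -0.352, 0.0]
contact_force: [-0.4, -0.4, -1.1]
opening: -0.003
gripper_force: 0.0
```

{"op": "play_rows", "data": {
  "motion": [
    {"dp": [0, 0, 0.7], "delta_rot": [0, 0, 0], "grip": 0},
    {"dp": [0, 0, 0], "delta_rot": [0, 0, 0], "grip": 0}
  ]
}}

```text
time_s: 10.45
position: [0.5972, 0.0617, 0.0108]
ee_rot: [-3.122, -0.352, 0.0]
contact_force: [0.9, -0.1, 0.6]
opening: -0.003
gripper_force: 0.0
```

{"op": "play_rows", "data": {
  "motion": [
    {"dp": [0, 0, 0.5], "delta_rot": [0, 0, 0], "grip": 0},
    {"dp": [0, 0, 0], "delta_rot": [0, 0, 0], "grip": 0}
  ]
}}

```text
time_s: 10.65
position: [0.5973, 0.0617, 0.0105]
ee_rot: [-3.122, -0.352, -0.0]
contact_force: [0.3, 0.7, 2.6]
opening: 0.004
gripper_force: 1.1
```

Key 2 touches at z of about 0.0106, 4 mm lower than key 1, so it is the latched one. I still need to tap keys 3 and 4.

{"op": "play_rows", "data": {
  "motion": [
    {"dp": [0, 0, -7], "delta_rot": [0, 0, 0], "grip": 0},
    {"dp": [0, 0, -8], "delta_rot": [0, 0, 0], "grip": 0},
    {"dp": [0, 20, 0], "delta_rot": [0, 0, 0], "grip": 0},
    {"dp": [0, 20, 0], "delta_rot": [0, 0, 0], "grip": 0},
    {"dp": [0, 0, 0], "delta_rot": [0, 0, 0], "grip": 0},
    {"dp": [0, 0, 5], "delta_rot": [0, 0, 0], "grip": 0},
    {"dp": [0, 0, 4], "delta_rot": [0, 0, 0], "grip": 0},
    {"dp": [0, 0, 0], "delta_rot": [0, 0, 0], "grip": 0},
    {"dp": [0, 0, 0], "delta_rot": [0, 0, 0], "grip": 0}
  ]
}}

```text
time_s: 11.55
position: [0.6059, 0.0236, 0.0162]
ee_rot: [-3.121, -0.354, 0.001]
contact_force: [-0.3, 0.3, 0.3]
opening: -0.001
gripper_force: 0.0
```

{"op": "play_rows", "data": {
  "motion": [
    {"dp": [0, 0, 1], "delta_rot": [0, 0, 0], "grip": 0},
    {"dp": [0, 0, 0], "delta_rot": [0, 0, 0], "grip": 0}
  ]
}}

```text
time_s: 11.75
position: [0.6061, 0.023, 0.0153]
ee_rot: [-3.122, -0.353, 0.0]
contact_force: [0.5, 0.5, 0.1]
opening: -0.0
gripper_force: 0.0
```

{"op": "play_rows", "data": {
  "motion": [
    {"dp": [0, 0, 0.7], "delta_rot": [0, 0, 0], "grip": 0},
    {"dp": [0, 0, 0], "delta_rot": [0, 0, 0], "grip": 0}
  ]
}}

```text
time_s: 11.95
position: [0.6062, 0.0227, 0.0147]
ee_rot: [-3.122, -0.352, -0.0]
contact_force: [0.8, 0.1, -0.3]
opening: 0.001
gripper_force: 0.0
```

{"op": "play_rows", "data": {
  "motion": [
    {"dp": [0, 0, 0.5], "delta_rot": [0, 0, 0], "grip": 0},
    {"dp": [0, 0, 0], "delta_rot": [0, 0, 0], "grip": 0}
  ]
}}

```text
time_s: 12.15
position: [0.6062, 0.0227, 0.0143]
ee_rot: [-3.122, -0.352, -0.0]
contact_force: [-0.5, 0.3, 2.1]
opening: 0.0
gripper_force: 1.2
```

Key 3 is up, with contact at 0.0144. On to key 4.

{"op": "play_rows", "data": {
  "motion": [
    {"dp": [0, 0, -6], "delta_rot": [0, 0, 0], "grip": 0},
    {"dp": [0, 0, -6], "delta_rot": [0, 0, 0], "grip": 0},
    {"dp": [0, 20, 0], "delta_rot": [0, 0, 0], "grip": 0},
    {"dp": [0, 20, 0], "delta_rot": [0, 0, 0], "grip": 0},
    {"dp": [0, 0, 0], "delta_rot": [0, 0, 0], "grip": 0},
    {"dp": [0, 0, 6], "delta_rot": [0, 0, 0], "grip": 0},
    {"dp": [0, 0, 5], "delta_rot": [0, 0, 0], "grip": 0},
    {"dp": [0, 0, 0], "delta_rot": [0, 0, 0], "grip": 0},
    {"dp": [0, 0, 0], "delta_rot": [0, 0, 0], "grip": 0}
  ]
}}

```text
time_s: 13.05
position: [0.6148, -0.0154, 0.015]
ee_rot: [-3.121, -0.354, 0.001]
contact_force: [-0.7, 0.1, -0.1]
opening: -0.002
gripper_force: 0.0
```

{"op": "play_rows", "data": {
  "motion": [
    {"dp": [0, 0, 0.7], "delta_rot": [0, 0, 0], "grip": 0},
    {"dp": [0, 0, 0], "delta_rot": [0, 0, 0], "grip": 0}
  ]
}}

```text
time_s: 13.25
position: [0.615, -0.0157, 0.0146]
ee_rot: [-3.121, -0.353, 0.0]
contact_force: [-0.2, 1.7, 1.8]
opening: -0.002
gripper_force: 1.1
```

{"op": "play_rows", "data": {
  "motion": [
    {"dp": [0, 0, 0.4], "delta_rot": [0, 0, 0], "grip": 0},
    {"dp": [0, 0, 0], "delta_rot": [0, 0, 0], "grip": 0}
  ]
}}

```text
time_s: 13.45
position: [0.6151, -0.0158, 0.0142]
ee_rot: [-3.121, -0.353, -0.0]
contact_force: [-0.4, 2.5, 2.2]
opening: -0.002
gripper_force: 1.2
```

{"op": "play_rows", "data": {
  "motion": [
    {"dp": [0, 0, -6], "delta_rot": [0, 0, 0], "grip": 0},
    {"dp": [0, 0, -9], "delta_rot": [0, 0, 0], "grip": 0},
    {"dp": [0, -20, 0], "delta_rot": [0, 0, 0], "grip": 0},
    {"dp": [0, -30, 0], "delta_rot": [0, 0, 0], "grip": 0},
    {"dp": [0, -20, 0], "delta_rot": [0, 0, 0], "grip": 0},
    {"dp": [0, -10, 0], "delta_rot": [0, 0, 0], "grip": 0},
    {"dp": [0, 0, 0], "delta_rot": [0, 0, 0], "grip": 0},
    {"dp": [0, 0, 0], "delta_rot": [0, 0, 0], "grip": 0}
  ]
}}

```text
time_s: 14.25
position: [0.5977, 0.0603, 0.0294]
ee_rot: [3.121, 0.351, 0.001]
contact_force: [-0.3, 0.2, -0.1]
opening: 0.001
gripper_force: 0.0
```

All four are tapped and the finger is off. Now press key 2.

{"op": "play_rows", "data": {
  "motion": [
    {"dp": [0, 0, 6], "delta_rot": [0, 0, 0], "grip": 0},
    {"dp": [0, 0, 6], "delta_rot": [0, 0, 0], "grip": 0},
    {"dp": [0, 0, 4], "delta_rot": [0, 0, 0], "grip": 0},
    {"dp": [0, 0, 0], "delta_rot": [0, 0, 0], "grip": 0},
    {"dp": [0, 0, 0], "delta_rot": [0, 0, 0], "grip": 0},
    {"dp": [0, 0, 2], "delta_rot": [0, 0, 0], "grip": 0},
    {"dp": [0, 0, 2], "delta_rot": [0, 0, 0], "grip": 0},
    {"dp": [0, 0, 1], "delta_rot": [0, 0, 0], "grip": 0},
    {"dp": [0, 0, 0], "delta_rot": [0, 0, 0], "grip": 0}
  ]
}}

```text
time_s: 15.15
position: [0.5976, 0.0617, 0.0083]
ee_rot: [-3.122, -0.352, -0.001]
contact_force: [-0.4, 0.4, 4.0]
opening: 0.002
gripper_force: 1.9
```

{"op": "play_rows", "data": {
  "motion": [
    {"dp": [0, 0, 1], "delta_rot": [0, 0, 0], "grip": 0},
    {"dp": [0, 0, 0], "delta_rot": [0, 0, 0], "grip": 0}
  ]
}}

```text
time_s: 15.35
position: [0.5975, 0.0617, 0.0072]
ee_rot: [-3.122, -0.352, -0.001]
contact_force: [-0.5, -0.5, 3.5]
opening: 0.002
gripper_force: 2.1
```

{"op": "play_rows", "data": {
  "motion": [
    {"dp": [0, 0, 0.7], "delta_rot": [0, 0, 0], "grip": 0},
    {"dp": [0, 0, 0], "delta_rot": [0, 0, 0], "grip": 0}
  ]
}}

```text
time_s: 15.55
position: [0.5976, 0.0617, 0.007]
ee_rot: [3.122, 0.352, 0.001]
contact_force: [-0.9, 0.4, 9.2]
opening: -0.001
gripper_force: 4.8
```

{"op": "play_rows", "data": {
  "motion": [
    {"dp": [0, 0, 0.4], "delta_rot": [0, 0, 0], "grip": 0},
    {"dp": [0, 0, 0], "delta_rot": [0, 0, 0], "grip": 0},
    {"dp": [0, 0, 0], "delta_rot": [0, 0, 0], "grip": 0},
    {"dp": [0, 0, 0], "delta_rot": [0, 0, 0], "grip": 0}
  ]
}}

```text
time_s: 15.95
position: [0.5976, 0.0617, 0.007]
ee_rot: [3.122, 0.352, 0.002]
contact_force: [-2.8, -0.9, 13.4]
opening: -0.004
gripper_force: 6.7
```

At the stop with 13 N, held for 0.4 s. Lift away and check.

{"op": "play_rows", "data": {
  "motion": [
    {"dp": [0, 0, -4], "delta_rot": [0, 0, 0], "grip": 0},
    {"dp": [0, 0, -10], "delta_rot": [0, 0, 0], "grip": 0},
    {"dp": [0, 0, -25], "delta_rot": [0, 0, 0], "grip": 0},
    {"dp": [0, 0, -30], "delta_rot": [0, 0, 0], "grip": 0},
    {"dp": [0, 0, -30], "delta_rot": [0, 0, 0], "grip": 0},
    {"dp": [0, 0, -30], "delta_rot": [0, 0, 0], "grip": 0},
    {"dp": [-25, 0, -20], "delta_rot": [0, 0, 0], "grip": 0},
    {"dp": [-25, 0, 0], "delta_rot": [0, 0, 0], "grip": 0},
    {"dp": [0, 0, 0], "delta_rot": [0, 0, 0], "grip": 0},
    {"dp": [0, 0, 0], "delta_rot": [0, 0, 0], "grip": 0}
  ]
}}

```text
time_s: 16.95
position: [0.5483, 0.0505, 0.1554]
ee_rot: [-3.122, -0.352, -0.0]
contact_force: [0.3, 0.1, 0.7]
opening: -0.002
gripper_force: 0.0
```

```bash
python3 - <<'E'
from rig import ctrl
import cv2,numpy as np
w=cv2.cvtColor(ctrl.get_image("wrist"),cv2.COLOR_RGB2BGR)[40:280,100:420]; s=cv2.cvtColor(ctrl.get_image("scene"),cv2.COLOR_RGB2BGR)[235:315,295:405]
cv2.imwrite("pics/c5.png",np.hstack([cv2.resize(i,(400,300),interpolation=cv2.INTER_CUBIC) for i in(w,s)]))
E
```

```text
(no output)
```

View pics/c5.png

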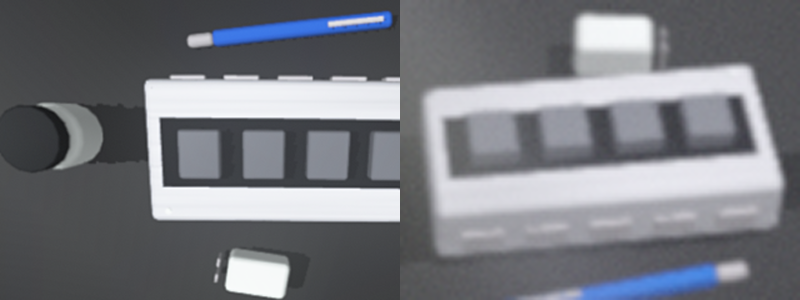

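All four keys look level now: scene crop row ~(493–708, 120–138), and nothing else has moved. I'll do a quick numeric check of key 2's shift in the image, then hand in.

```bash
python3 - <<'E'
from rig import ctrl
import cv2,numpy as np
a=cv2.imread("pics/scene0.png",0).astype(np.float32); b=cv2.cvtColor(ctrl.get_image("scene"),cv2.COLOR_RGB2GRAY).astype(np.float32)
s=110/400
for i,(x,y) in enumerate([(308,116),(237,123),(165,129),(93,133)]):
    u,v=int(295+x*s),int(235+y*s); sl=np.s_[v-9:v+10,u-9:u+10]
    print(i+1,cv2.phaseCorrelate(a[sl].copy(),b[sl].copy(),cv2.createHanningWindow((19,19),cv2.CV_32F)), abs(a[sl]-b[sl]).mean())
E
```

```text
1 ((0.07155346488140957, 0.039029720682906444), 1.0852350163459779) 2.7756233
2 ((0.3823001626288356, 0.308108367708531), 1.1201326060295105) 5.3518004
3 ((-0.11262732298390787, 0.23340776690869802), 1.1102341973781586) 2.828255
4 ((0.03952827564657824, -0.006185435563379471), 1.1403572857379913) 2.027701
```

```bash
python3 -c "
from rig import ctrl
print(ctrl.sign_off())"
```

```text
the job is handed in; nothing more can be done
None
```

I tapped all four keys from left to right, found the second from the left latched (about 4 mm low), pressed it to its stop for about 0.4 s, let go, moved clear and handed the job in at about 17 s; that key looks level in the last picture, though I did not measure its height again.

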